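# Shut the sheet stand and hold a bulldog clip open over its edge

### The job

Push the sheet stand's hinged cover shut until its catch snaps home, then squeeze the bulldog clip's levers so that its jaws spread and take it off its wooden keeper. Bring it jaws-down over the middle of the stand's top edge, with one jaw in front of the closed cover and the other behind the back board and both reaching clearly below the cover's top edge, and hold it there gaping and touching nothing of the stand, so that I can slip a note in: finish while still holding it squeezed open. Leave the tape roll, the pad of sticky notes and the book where they lie.

Things in the scene. Friction and masses are not known exactly. Their poses are not given: they have to be found in the camera images.
- stand: Fixed grey stand holding a white card upright. Origin: centre of the underside of its 110 x 200 x 14 mm base. The card stands in its y-z plane, 2 mm thick, 150 wide, top at z = 134; behind it (+x) a board to z = 128, in front (-x) the cover. Card, board and shut cover span x = -5 to +5. The catch post (top z = 90) is at the -y end, x = -17 to +5, y = -98 to -112.
- card_edge (a point): Middle of the card's top edge on the stand, 134 mm above the desk; axes as the stand's: x through the card (front is -x), y along the edge, z up. The closed cover and the back board end 6 mm below it.
- cover (a joint): Angle of the white-framed clear cover, 168 mm wide, 4 thick, z = 22 to 128. Upright hinge at x = -6, y = +86 mm of the stand; opens to -x: at angle q it runs from there along (-sin q, -cos q). 0 = shut, 1.4 = widest. Friction keeps it where left. A spring ball catch at the free edge resists below 0.08 rad with up to 4 N; past 0.035 rad it pulls the cover to 0 and keeps it.
- cover_grip (a point): Point on the outer (front) face of the cover where to push: on the top bar of its frame, 130 mm from the hinge, 121 mm above the desk. Axes turn with the cover: -x points out of the front face, +y to the hinge.
- keeper: Fixed light wooden clip keeper. Origin: centre of the underside of its block (60 x 80 x 12 mm). From it rises an upright tongue 4 mm thick in x, 56 mm wide in y, top at z = 55 mm, on which the clip is parked.
- clip: Steel bulldog clip, 44 mm wide (y), 90 g: two mirrored arms on a coil of radius 5. Origin: pivot, mid coil; turns with the -x arm. Starts upright on the keeper's tongue, axes as the keeper's, pivot 60 above the desk, jaws down. Levers 28 wide rise to 39 above the pivot, 40 over the outsides on top. Squeezed along x (5 N, later 10 N) they open the jaws up to a stop, then parallel, 15 over all.
- clip_jaw (a joint): Opening of the clip, angle between its arms in rad: 0 = as parked on the tongue (jaws 4 mm apart), -0.13 = jaws shut on nothing, 0.62 = stop, jaws about 22 mm apart. A spring always drives it shut.
- jaw_a (a point): Lower end of the jaw on the clip's -x side, in the middle of its width, 32 mm below the pivot; the jaw's rolled lip has a radius of 2 mm.
- jaw_b (a point): Lower end of the jaw on the clip's +x side, as jaw_a.
- tape_roll: Roll of brown tape lying flat, 93 x 91 x 48 mm, a bystander. Origin: centre of its underside.
- sticky_notes: Pad of sticky notes lying flat, 75 x 75 x 21 mm, a bystander. Origin: centre of its underside.
- book: Closed brown paperback lying flat, 170 x 119 x 14 mm, a bystander. Origin: centre of its underside.
There are look-alikes about, which are no part of the job. There is more than one size of the stand; the job needs the smaller.

How it is judged (in metres and radians):
On the way, in this order (a step that is already met when the one before it is completed fails the run):
1. the cover is shut on its catch while the clip is still on its keeper (value of joint cover below 0.02 rad and z of clip in the frame of keeper below 0.075 m), for 0.3 s.
2. the clip is squeezed open and lifted clear of the keeper (value of joint clip_jaw above 0.25 rad and z of clip in the frame of keeper above 0.1 m and contact force between the fingers and clip above 2 N), for 0.2 s.
At the end, for the whole second after the job is handed in: Cover shut (under 0.02 rad). Clip held by the fingers, open over 0.35 rad, nearly still; one jaw end each side of the edge, over 6 mm from the card's mid plane, 9 to 32 mm below the card's top and within 30 mm of its middle; clip on stand under 0.4 N (value of joint cover below 0.02 rad and value of joint clip_jaw above 0.35 rad and ((x of jaw_a in the frame of card_edge below -0.006 m and x of jaw_b in the frame of card_edge above 0.006 m) or (x of jaw_b in the frame of card_edge below -0.006 m and x of jaw_a in the frame of card_edge above 0.006 m)) and z of jaw_a in the frame of card_edge between -0.032 and -0.009 m and y of jaw_a in the frame of card_edge between -0.03 and 0.03 m and z of jaw_b in the frame of card_edge between -0.032 and -0.009 m and y of jaw_b in the frame of card_edge between -0.03 and 0.03 m and contact force between clip and stand below 0.4 N and contact force between the fingers and clip above 2 N and linear speed of clip below 0.03 m/s); the arm keeps its last pose, push and grip.
It fails at once if the tape roll was disturbed (moved over 25 mm) (distance of tape_roll from where it was at the start of the episode above 0.025 m).
It fails at once if the pad of sticky notes was disturbed (moved over 25 mm) (distance of sticky_notes from where it was at the start of the episode above 0.025 m).
It fails at once if the book was disturbed (moved over 25 mm) (distance of book from where it was at the start of the episode above 0.025 m).
It also fails if it takes over 54 s, if anything falls off the work surface, if the arm or the gripper's body presses on something with over 40 N, if the wrist force passes 120 N, or if a joint passes its speed limit or range.

### The arm

A 6-joint arm with a two-finger parallel gripper is mounted at the origin on a cart in front of the work surface, level with it; the furniture and walls round the work are solid. World frame = base frame: x ahead of the robot, y to its left, z up, the work surface at z = 0. Lengths are in mm, angles in rad, forces in N, time in s.
With the tool pointing down it reaches from about 350 to 875 mm from the base axis. Payload 4.2 kg.
Tool frame: the origin (TCP) lies at the very end of the fingers, on their centre line; the grasp point (between the pads) lies 19 mm behind it; y points along the fingers, z is the direction in which the jaws open and shut, and the axes are right-handed (so a half turn about y gives the same grasp; the last joint's range is limited). The gripper opens to 85 mm and grips with 20 to 120 N. Pads are 22 mm wide; open, the fingers measure 114 mm over their backs; the gripper's body (76 mm by 85 mm) begins 54 mm behind the grasp point. The pads swing forward as they close: fully open they stand 13 mm farther back than shut.
Start: joints at [1.477, 0.385, 0.008, 0, -1.194, -0.259], TCP at [215.921, 586.496, 231.312] pointing down, gripper open.
Joint ranges: [-3.14, 3.14], [-1.21, 2.06], [-1.07, 1.41], [-3.16, 2.05], [-2.99, -0.16], [-3.1, 3.1]. Speed limits (rad/s): [2.79, 2.79, 3.14, 3.14, 3.14, 3.14].

### API

Orientations are given as a unit quaternion [x, y, z, w].
In Python, from bench import arm gives the robot as it stands.
- The arm moves only by the shell command python3 -m creep 'ROWS'. ROWS is JSON, a list of rows, each an object with "delta_pos": the shift along the tool's x, y, z in mm, a list of three; "rot": the turn, a rotation vector about the tool's x, y, z in rad, a list of three; "jaw": the finger opening in mm, from 0 to 85.4. A call has exactly 10 rows; each row shifts and turns the commanded pose from where the row before left it, along the tool's axes as they then stand; what a row does not reach is not made up. A row lasts 1/12 s, in which the tool goes at most 41.7 mm and 7.16 degrees, less where a joint would pass 70% of its speed; a pose out of reach is approached as far as the arm can. A call is refused whole if a number of a shift passes 41.7 or a number of a turn 0.125, either way. A call with a gripper value outside its range is refused whole. The fingers move at their own pace and stop on an object; the grip force is fixed at half the most. Time passes only in rows, so rows that do not move let the fingers close, or fill a call up. It gives the time, the measured TCP pose, the force and the opening at its end, in the units of the state.
- arm.read_state(): the state, without advancing time (a new reading comes with each control period).
- arm.get_image(name): name is "scene" or "side" or "wrist"; returns the picture (400x640x3 uint8, red, green, blue); there is no depth.
- arm.calibration(name): a dict with "intrinsics" (3x3 intrinsics, pixels), "dist_coeffs" ([k1, k2, p1, p2, k3] as OpenCV has them; the pictures are not rectified), "R" (3x3) and "t" (3): a world point X has camera coordinates R X + t. Camera axes: x right, y down, z forward; pixel columns grow to the right and rows downward; lengths in mm; the calibration is good to about 2 mm. A picture is of the moment at which its call begins: read the wrist's pose just before it. calibration takes no time and is no camera call; for the wrist camera it gives the pose at the moment of the call.
- arm.job_done(): hands the job in, once; it reports no verdict.
Trained networks look in the newest picture that a camera, given by its name, has taken for a name from the list of things; names that differ only in an ending like _2 or _b are one class to them, and where a whole thing is asked for, a point or a joint stands for the part that bears it (a point fixed in the world has none). Each returns a list of dicts, best first, with "p" (0 to 1); they miss things now and then, are a little off and sometimes report something else, mostly with a low value. They report only what shows in the picture. A call takes as long as a camera call. They do not tell look-alikes from the thing itself.
- arm.find_in(camera, target): "location" ([column, row] in pixels, amid what is visible of it).
- arm.masks_of(camera, target): "pixels" (400x640 bool, what is visible of it) and "location" ([column, row] in pixels, amid what is visible of it).
The state is a dict: "clock": time; "joints": joint angles; "joint_vel": joint speeds; "joint_efforts": joint torques, N m; "position": TCP position; "ee_rot": TCP orientation; "contact_force": force on the tool from outside, world axes, zero at the start; "wrist_torque": the same for the moment, N m; "gripper_width": finger opening in mm.
Only numpy, scipy, OpenCV 4.12 (cv2) and the standard library are available. Lean on these libraries where they do the work, as an engineer would, in place of code of your own. Each camera call takes 0.05 s, during which the arm holds its last target. There are 200 camera calls.

## Working session

There is one attempt and no reset: what is moved stays moved. The work goes in short steps, Python scripts to look and compute and a shell command to move; the robot and the scene stay as the last step left them, time stands still between calls to the robot, and variables do not carry over. Pictures are saved under pics/ and viewed, about 8 in all and at most 12, crops included, and the job is handed in when it is done.

```bash
mkdir -p pics; ls; cat > h.py <<'E'
import numpy as np, cv2, json
from bench import arm
from scipy.spatial.transform import Rotation as R
def cal(n):
    c=arm.calibration(n); return [np.array(c[k],float) for k in("intrinsics","dist_coeffs","R","t")]
def ray(n,uv,c=None):
    K,d,Rm,t=c or cal(n)
    p=cv2.undistortPoints(np.array(uv,float).reshape(-1,1,2),K,d).reshape(-1,2)
    D=np.c_[p,np.ones(len(p))]@Rm
    return -Rm.T@t, D
def atz(n,uv,z,c=None):
    o,D=ray(n,uv,c); return o+D*((z-o[2])/D[:,2])[:,None]
def proj(n,X,c=None):
    K,d,Rm,t=c or cal(n)
    return cv2.projectPoints(np.array(X,float).reshape(-1,1,3),cv2.Rodrigues(Rm)[0],t,K,d)[0].reshape(-1,2)
def save(n,f):
    im=arm.get_image(n); cv2.imwrite(f,im[:,:,::-1]); return im
E
python3 - <<'E'
from h import *
for n in("scene","side"):
    save(n,f"pics/{n}0.png")
    K,d,Rm,t=cal(n); print(n,-Rm.T@t,Rm[2],K[0,0])
    for k in("stand","cover","keeper","clip","tape_roll","sticky_notes","book"):
        for r in arm.find_in(n,k)[:3]: print(k,np.round(r["location"]),round(r["p"],2),atz(n,r["location"],20).round()[0][:2])
s=arm.read_state(); print(s["clock"],s["position"],R.from_quat(s["ee_rot"]).as_matrix().round(3))
E
python3 -c "
import cv2,numpy as np
cv2.imwrite('pics/both0.png',np.vstack([cv2.imread('pics/scene0.png')]))"
```

```text
pics
scene [-448.57279939 -682.12976674  603.58328831] [ 0.8319111   0.41251824 -0.37115041] 422.58537074950124
stand [294. 223.] 0.72 [659. -37.]
stand [272. 181.] 0.67 [989. 260.]
cover [273. 176.] 0.77 [1051.  292.]
cover [270. 234.] 0.43 [555. -13.]
cover [296. 223.] 0.18 [662. -46.]
keeper [360. 270.] 0.67 [ 483. -343.]
keeper [366. 253.] 0.39 [ 578. -325.]
clip [367. 252.] 0.8 [ 588. -325.]
tape_roll [373. 228.] 0.71 [ 749. -285.]
tape_roll [370. 246.] 0.34 [ 629. -321.]
sticky_notes [293. 273.] 0.92 [ 384. -194.]
book [412. 260.] 0.55 [ 602. -454.]
side [481.44610614 602.74861336 705.30007445] [ 0.12304885 -0.76433707 -0.63296747] 374.1550340564731
stand [321. 239.] 0.81 [589. -78.]
stand [196. 291.] 0.81 [841. 133.]
cover [189. 274.] 0.74 [878.  90.]
cover [343. 237.] 0.64 [536. -96.]
cover [323. 165.] 0.18 [ 640. -419.]
keeper [361. 186.] 0.62 [ 507. -327.]
clip [338. 244.] 0.54 [544. -69.]
tape_roll [287. 184.] 0.69 [ 732. -298.]
sticky_notes [390. 224.] 0.94 [ 414. -169.]
book [323. 166.] 0.95 [ 640. -417.]
0.8 [215.93407133 586.50111206 231.33916398] [[-0.938 -0.    -0.346]
 [ 0.346  0.    -0.938]
 [ 0.    -1.    -0.   ]]
```

View pics/scene0.png

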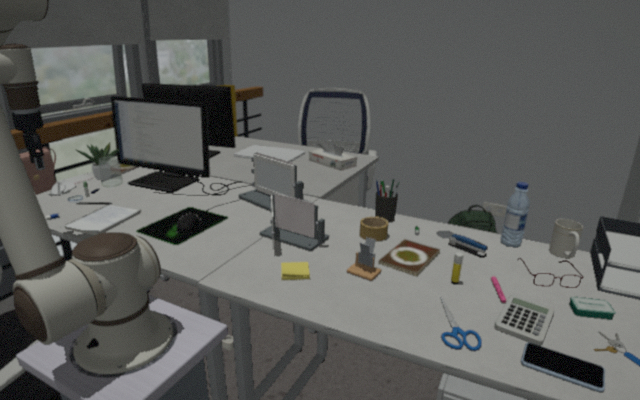

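View pics/side0.png

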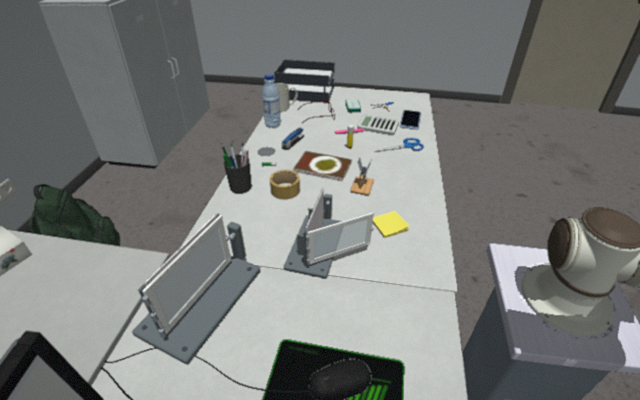

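The small stand is at about side (321,239) with its cover open toward the robot, the clip on its keeper is at about (362,180), and the pad is at (390,224). I'll zoom in to measure corners.

```bash
python3 - <<'E'
import cv2
a=cv2.imread('pics/side0.png')[145:285,275:410]; cv2.imwrite('pics/c1.png',cv2.resize(a,None,fx=4.28,fy=4.28,interpolation=cv2.INTER_CUBIC))
a=cv2.imread('pics/scene0.png')[180:290,255:405]; cv2.imwrite('pics/c2.png',cv2.resize(a,None,fx=5,fy=5,interpolation=cv2.INTER_CUBIC))
E
```

```text
(no output)
```

View pics/c1.png

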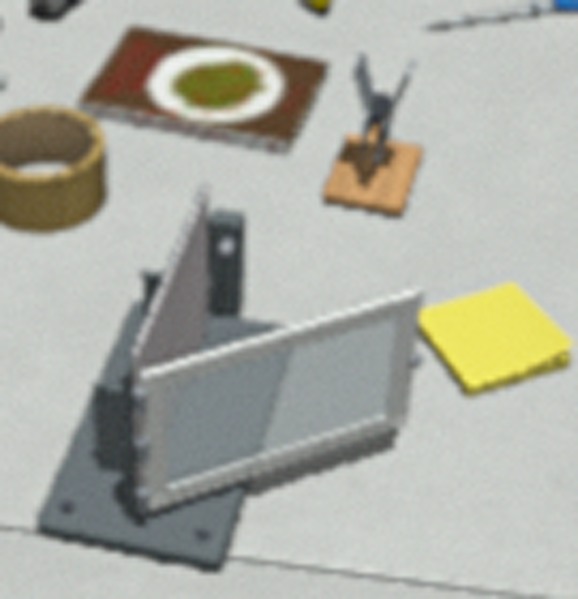

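View pics/c2.png

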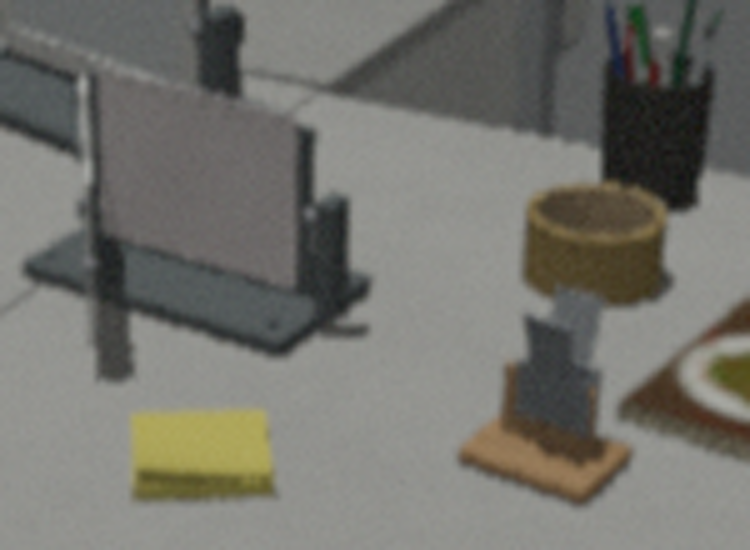

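The side crop shows the stand base corners at (42,522) and (220,562), the card top from (205,187) to (140,365), and the cover's free top corner at (420,292). The keeper block corners and the clip levers (360,60)/(410,65) are clear too. The scene crop agrees.

```bash
python3 - <<'E'
from h import *
from scipy.optimize import least_squares
C={n:cal(n) for n in("side","scene")}
def px(n,p): p=np.array(p,float); return p/4.28+[275,145] if n=="side" else p/5+[255,180]
def cov(q,s,z): return [-6-s*np.sin(q)-3*np.cos(q)*0,86-s*np.cos(q),z]
# obs: cam, pixel, fn(q)
S=[("side",(42,522),lambda q:[55,100,14]),("side",(222,558),lambda q:[-55,100,14]),
("side",(205,187),lambda q:[0,-75,134]),("side",(420,292),lambda q:cov(q,168,128)),("side",(393,428),lambda q:cov(q,168,22)),
("side",(140,372),lambda q:cov(q,2,128)),("scene",(28,265),lambda q:[-55,100,14]),("scene",(280,345),lambda q:[-55,-100,14]),("scene",(368,285),lambda q:[55,-100,14]),
("scene",(300,125),lambda q:[0,-75,134]),("scene",(115,378),lambda q:cov(q,168,22))]
Kp=[("side",p,lambda q,c=c:list(c)+[12]) for p,c in zip([(347,137),(422,147),(400,208),(325,195)],[(30,-40),(-30,-40),(-30,40),(30,40)])]+\
[("scene",p,lambda q,c=c:list(c)+[12]) for p,c in zip([(460,455),(580,493),(632,450)],[(-30,40),(-30,-40),(30,-40)])]
Kp+=[("scene",(507,365),lambda q:[0,28,55])]
def fit(O,x0,nq):
    def tf(p,X): c,s=np.cos(p[2]),np.sin(p[2]); return [p[0]*100+c*X[0]-s*X[1],p[1]*100+s*X[0]+c*X[1],X[2]]
    f=lambda p:np.concatenate([proj(n,tf(p,g(p[3] if nq else 0)),C[n])[0]-px(n,u) for n,u,g in O])
    b=None
    for y in x0[2]:
        r=least_squares(f,[x0[0],x0[1],y]+([1.2] if nq else []),loss="soft_l1")
        if b is None or r.cost<b.cost:b=r
    print(b.x,b.cost,f(b.x).reshape(-1,2).round(1).tolist())
fit(S,[6,-.6,[0,-.3,.3]],1)
fit(Kp,[5,-3.3,[0,-.3,.3]],0)
for n in C:
    for k in ("tape_roll","sticky_notes","book"): print(n,k,atz(n,arm.find_in(n,k)[0]["location"],20)[0].round())
E
```

```text
[ 6.03098632 -0.72043713 -0.09443914  0.87194939] 19.39788746484147 [[-2.0, -1.0], [0.0, -0.2], [0.5, -0.8], [-0.4, -1.4], [2.0, -1.7], [0.9, 0.5], [-1.9, -1.2], [-0.1, -0.7], [1.3, -2.2], [-0.6, -1.7], [-4.5, -6.1]]
[ 5.02961335 -3.47686418 -0.13301427] 5.4772153197388285 [[-0.0, -1.7], [0.8, -0.8], [1.1, -0.4], [-0.7, -0.9], [-1.7, -1.5], [0.4, 0.0], [0.3, -0.9], [-1.0, -0.5]]
side tape_roll [ 732. -298.   20.]
side sticky_notes [ 414. -169.   20.]
side book [ 640. -417.   20.]
scene tape_roll [ 749. -285.   20.]
scene sticky_notes [ 384. -194.   20.]
scene book [ 602. -454.   20.]
```

```bash
cat >> h.py <<'E'
def plan(wps,n):
    """wps: world positions (and tool-z heading rad or None); n rows per leg; prints rounded tool-axis rows"""
    s=arm.read_state(); p=np.array(s["position"]); M=R.from_quat(s["ee_rot"])
    for (w,yaw),k in zip(wps,n):
        zx=M.as_matrix()[:,2]; a=np.arctan2(zx[1],zx[0]); da=0 if yaw is None else (yaw-a+np.pi)%(2*np.pi)-np.pi
        st=round(-da/k,3); 
        for i in range(k):
            d=M.inv().apply((np.array(w)-p)/(k-i)).round()
            print(d.astype(int).tolist(),st); p=p+M.apply(d); M=M*R.from_rotvec([0,st,0])
        print("->",p.round(1))
def st():
    s=arm.read_state(); z=R.from_quat(s["ee_rot"]).as_matrix(); 
    print(round(s["clock"],2),np.round(s["position"],1),"F",np.round(s["contact_force"],1),"w",round(s["gripper_width"],1),"zhead",np.arctan2(z[1,2],z[0,2]).round(3),"y",z[:,1].round(3))
def loc(p,o=(603,-72,-.094)):
    c,s=np.cos(o[2]),np.sin(o[2]); return [o[0]+c*p[0]-s*p[1],o[1]+s*p[0]+c*p[1]]
E
python3 - <<'E'
from h import *
plan([([469,-4,200],np.pi-.094)],[20])
E
```

```text
[-22, 2, 23] 0.066
[-24, 2, 22] 0.066
[-25, 2, 20] 0.066
[-26, 1, 19] 0.066
[-27, 2, 17] 0.066
[-28, 1, 15] 0.066
[-29, 2, 13] 0.066
[-30, 1, 11] 0.066
[-31, 2, 9] 0.066
[-31, 1, 7] 0.066
[-32, 2, 5] 0.066
[-32, 1, 3] 0.066
[-32, 2, 1] 0.066
[-32, 1, -2] 0.066
[-32, 2, -4] 0.066
[-32, 1, -6] 0.066
[-31, 2, -8] 0.066
[-31, 1, -10] 0.066
[-30, 2, -12] 0.066
[-29, 1, -13] 0.066
-> [468.7  -3.8 200.3]
```

```bash
python3 -m creep '[{"delta_pos":[-22,2,23],"rot":[0,0.066,0],"jaw":0},{"delta_pos":[-24,2,22],"rot":[0,0.066,0],"jaw":0},{"delta_pos":[-25,2,20],"rot":[0,0.066,0],"jaw":0},{"delta_pos":[-26,1,19],"rot":[0,0.066,0],"jaw":0},{"delta_pos":[-27,2,17],"rot":[0,0.066,0],"jaw":0},{"delta_pos":[-28,1,15],"rot":[0,0.066,0],"jaw":0},{"delta_pos":[-29,2,13],"rot":[0,0.066,0],"jaw":0},{"delta_pos":[-30,1,11],"rot":[0,0.066,0],"jaw":0},{"delta_pos":[-31,2,9],"rot":[0,0.066,0],"jaw":0},{"delta_pos":[-31,1,7],"rot":[0,0.066,0],"jaw":0}]'
python3 -m creep '[{"delta_pos":[-32,2,5],"rot":[0,0.066,0],"jaw":0},{"delta_pos":[-32,1,3],"rot":[0,0.066,0],"jaw":0},{"delta_pos":[-32,2,1],"rot":[0,0.066,0],"jaw":0},{"delta_pos":[-32,1,-2],"rot":[0,0.066,0],"jaw":0},{"delta_pos":[-32,2,-4],"rot":[0,0.066,0],"jaw":0},{"delta_pos":[-32,1,-6],"rot":[0,0.066,0],"jaw":0},{"delta_pos":[-31,2,-8],"rot":[0,0.066,0],"jaw":0},{"delta_pos":[-31,1,-10],"rot":[0,0.066,0],"jaw":0},{"delta_pos":[-30,2,-12],"rot":[0,0.066,0],"jaw":0},{"delta_pos":[-29,1,-13],"rot":[0,0.066,0],"jaw":0}]'
python3 - <<'E'
from h import *
st(); save("wrist","pics/w1.png"); c=cal("wrist"); print(-c[2].T@c[3],c[2][2])
# predicted points
X=[loc(p)+[z] for p,z in (((-55,100),14),((55,100),14),((0,-75),134),((0,75),134),((-6-168*.765,86-168*.644),128))]
print(proj("wrist",X).round())
E
```

```text
clock: 1.93
position: [341.5, 290.4, 215.4]
ee_rot: [0.344, 0.618, -0.618, -0.344]
contact_force: [-0.3, -0.3, -0.5]
gripper_width: -0.3
clock: 2.77
position: [469.2, -5.4, 200.5]
ee_rot: [0.526, 0.473, -0.473, -0.526]
contact_force: [0.6, 0.2, -0.2]
gripper_width: -0.1
2.77 [469.2  -5.4 200.5] F [ 0.6  0.2 -0.2] w -0.1 zhead 3.036 y [ 0.001  0.    -1.   ]
[461.85551331 -78.10807762 343.55959663] [ 0.03029039  0.27292149 -0.96155933]
[[252. 218.]
 [165. 219.]
 [108.  36.]
 [149. 241.]
 [310. 114.]]
```

View pics/w1.png

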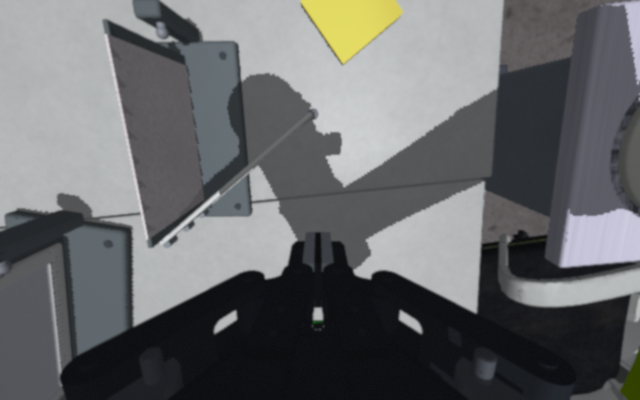

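The wrist view shows the base corner at (250,214), the cover's free end at (312,113) and the card line from (107,22) to (150,245). That is within about 3 mm of prediction. Next I lower and push the cover along its arc.

```bash
python3 -m creep '[{"delta_pos":[0,23,0],"rot":[0,0,0],"jaw":0},{"delta_pos":[0,23,0],"rot":[0,0,0],"jaw":0},{"delta_pos":[0,23,0],"rot":[0,0,0],"jaw":0},{"delta_pos":[0,23,0],"rot":[0,0,0],"jaw":0},{"delta_pos":[-11,0,-10],"rot":[0,0,0],"jaw":0},{"delta_pos":[-14,0,-7],"rot":[0,0,0],"jaw":0},{"delta_pos":[-13,0,-6],"rot":[0,0,0],"jaw":0},{"delta_pos":[-9,0,-8],"rot":[0,0,0],"jaw":0},{"delta_pos":[-9,0,-8],"rot":[0,0,0],"jaw":0},{"delta_pos":[-9,0,-7],"rot":[0,0,0],"jaw":0}]'
python3 -m creep '[{"delta_pos":[-5,0,-7],"rot":[0,0,0],"jaw":0},{"delta_pos":[-5,0,-7],"rot":[0,0,0],"jaw":0},{"delta_pos":[-5,0,-7],"rot":[0,0,0],"jaw":0},{"delta_pos":[-4,0,-6],"rot":[0,0,0],"jaw":0},{"delta_pos":[-3,0,-6],"rot":[0,0,0],"jaw":0},{"delta_pos":[-2,0,-6],"rot":[0,0,0],"jaw":0},{"delta_pos":[-2,0,-6],"rot":[0,0,0],"jaw":0},{"delta_pos":[-2,0,-6],"rot":[0,0,0],"jaw":0},{"delta_pos":[-1,0,-6],"rot":[0,0,0],"jaw":0},{"delta_pos":[0,0,0],"rot":[0,0,0],"jaw":0}]'
python3 - <<'E'
from h import *
s=arm.read_state(); st(); save("wrist","pics/w2.png")
d=np.array(s["position"][:2])-[603,-72]; print(d@[.9956,-.0939],d@[.0939,.9956])
print(proj("wrist",[loc(p)+[z] for p,z in (((-55,100),14),((0,-75),134),((0,75),134))]).round())
E
```

```text
clock: 3.65
position: [508.8, -73.7, 108.5]
ee_rot: [0.525, 0.474, -0.474, -0.525]
contact_force: [-0.7, 1.2, -0.0]
gripper_width: 0.1
clock: 4.48
position: [563.0, -108.0, 108.3]
ee_rot: [0.525, 0.474, -0.474, -0.524]
contact_force: [-0.3, -0.1, 0.2]
gripper_width: -0.0
4.48 [ 563.  -108.   108.3] F [-0.3 -0.1  0.2] w -0.0 zhead 3.04 y [ 0.001 -0.    -1.   ]
-36.45218907008371 -39.60010988104631
[[335. 329.]
 [231. 200.]
 [255. 444.]]
```

View pics/w2.png

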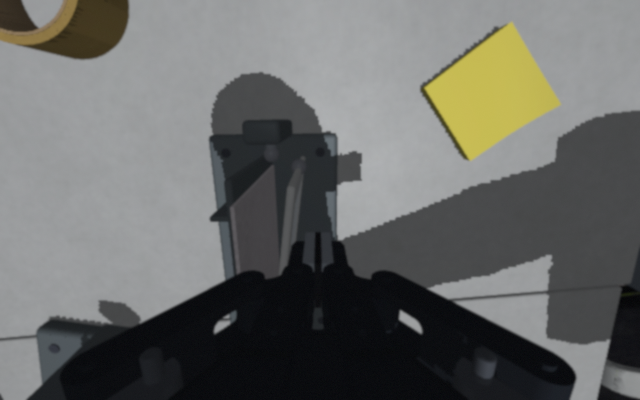

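The cover is nearly shut, with its free edge at (300,158), so I push on gently.

```bash
python3 -m creep '[{"delta_pos":[0,0,-2],"rot":[0,0,0],"jaw":0},{"delta_pos":[0,0,-2],"rot":[0,0,0],"jaw":0},{"delta_pos":[0,0,-2],"rot":[0,0,0],"jaw":0},{"delta_pos":[0,0,-2],"rot":[0,0,0],"jaw":0},{"delta_pos":[0,0,-2],"rot":[0,0,0],"jaw":0},{"delta_pos":[0,0,-2],"rot":[0,0,0],"jaw":0},{"delta_pos":[0,0,-1],"rot":[0,0,0],"jaw":0},{"delta_pos":[0,0,-1],"rot":[0,0,0],"jaw":0},{"delta_pos":[0,0,0],"rot":[0,0,0],"jaw":0},{"delta_pos":[0,0,0],"rot":[0,0,0],"jaw":0}]'
```

```text
clock: 5.37
position: [573.1, -109.1, 108.2]
ee_rot: [-0.524, -0.472, 0.475, 0.526]
contact_force: [-6.8, 1.0, 4.2]
gripper_width: 0.2
```

```bash
python3 -m creep '[{"delta_pos":[0,0,-1],"rot":[0,0,0],"jaw":0},{"delta_pos":[0,0,0],"rot":[0,0,0],"jaw":0},{"delta_pos":[0,0,-1],"rot":[0,0,0],"jaw":0},{"delta_pos":[0,0,0],"rot":[0,0,0],"jaw":0},{"delta_pos":[0,0,-1],"rot":[0,0,0],"jaw":0},{"delta_pos":[0,0,0],"rot":[0,0,0],"jaw":0},{"delta_pos":[0,0,0],"rot":[0,0,0],"jaw":0},{"delta_pos":[0,0,0],"rot":[0,0,0],"jaw":0},{"delta_pos":[0,0,0],"rot":[0,0,0],"jaw":0},{"delta_pos":[0,0,0],"rot":[0,0,0],"jaw":0}]'
```

```text
clock: 6.2
position: [578.8, -109.7, 108.3]
ee_rot: [0.525, 0.474, -0.474, -0.525]
contact_force: [-3.4, -0.9, 1.3]
gripper_width: 0.3
```

```bash
python3 -m creep '[{"delta_pos":[0,0,-1],"rot":[0,0,0],"jaw":0},{"delta_pos":[0,0,0],"rot":[0,0,0],"jaw":0},{"delta_pos":[0,0,-1],"rot":[0,0,0],"jaw":0},{"delta_pos":[0,0,0],"rot":[0,0,0],"jaw":0},{"delta_pos":[0,0,-1],"rot":[0,0,0],"jaw":0},{"delta_pos":[0,0,0],"rot":[0,0,0],"jaw":0},{"delta_pos":[0,0,0],"rot":[0,0,0],"jaw":0},{"delta_pos":[0,0,0],"rot":[0,0,0],"jaw":0},{"delta_pos":[0,0,0],"rot":[0,0,0],"jaw":0},{"delta_pos":[0,0,0],"rot":[0,0,0],"jaw":0}]'
```

```text
clock: 7.03
position: [581.6, -109.8, 108.3]
ee_rot: [0.525, 0.474, -0.474, -0.525]
contact_force: [0.1, 0.5, -0.5]
gripper_width: -0.0
```

The force rose to 7 N and fell to 0, so the catch has snapped. Next I look at the clip from close by.

```bash
python3 -m creep '[{"delta_pos":[0,0,10],"rot":[0,0.003,0],"jaw":0},{"delta_pos":[0,-13,12],"rot":[0,0.003,0],"jaw":20},{"delta_pos":[0,-17,12],"rot":[0,0.003,0],"jaw":40},{"delta_pos":[-10,-17,10],"rot":[0,0.003,0],"jaw":85},{"delta_pos":[-20,-15,6],"rot":[0,0.003,0],"jaw":85},{"delta_pos":[-30,-13,3],"rot":[0,0.003,0],"jaw":85},{"delta_pos":[-30,0,3],"rot":[0,0.003,0],"jaw":85},{"delta_pos":[-30,0,3],"rot":[0,0.003,0],"jaw":85},{"delta_pos":[-26,0,3],"rot":[0,0.003,0],"jaw":85},{"delta_pos":[-20,0,0],"rot":[0,0.003,0],"jaw":85}]'
python3 - <<'E'
from h import *
st(); im=save("wrist","pics/w3.png")
cl=loc((0,0),(503,-348,-.133)); o=(503,-348,-.133)
print(proj("wrist",[loc(p,o)+[z] for p,z in (((-30,40),12),((-30,-40),12),((30,-40),12),((30,40),12),((-20,14),99),((-20,-14),99),((20,14),99),((20,-14),99))]).round().tolist())
X=[loc(p)+[z] for p,z in (((0,-75),134),((0,75),134),((-55,-100),14),((55,-100),14),((0,-84),128))]
print(proj("wrist",X).round().tolist())
for r in arm.masks_of("wrist","clip")[:2]: v,u=np.nonzero(r["pixels"]); print(r["p"],r["location"],u.min(),u.max(),v.min(),v.max())
E
```

```text
clock: 7.87
position: [499.0, -269.5, 183.6]
ee_rot: [0.532, 0.466, -0.466, -0.532]
contact_force: [-0.4, 0.6, -0.4]
gripper_width: 85.0
7.87 [ 499.  -269.5  183.6] F [-0.4  0.6 -0.4] w 85.0 zhead 3.008 y [ 0. -0. -1.]
[[331.0, 151.0], [331.0, 73.0], [274.0, 74.0], [277.0, 151.0], [323.0, 130.0], [324.0, 93.0], [273.0, 130.0], [272.0, 93.0]]
[[226.0, 365.0], [245.0, 482.0], [297.0, 266.0], [210.0, 270.0], [227.0, 351.0]]
0.63 [296.0, 104.2] 270 321 80 130
```

View pics/w3.png

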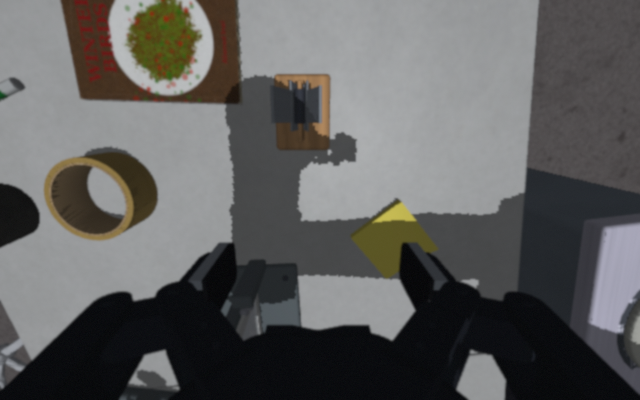

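The prediction matches: keeper corners (277..330, 74..151), lever tops centred at (295,104). Moving over and down with the fingers open.

```bash
python3 -m creep '[{"delta_pos":[-27,0,-5],"rot":[0,0,0],"jaw":85},{"delta_pos":[-27,0,-5],"rot":[0,0,0],"jaw":85},{"delta_pos":[-26,10,-6],"rot":[0,0,0],"jaw":85},{"delta_pos":[0,20,0],"rot":[0,0,0],"jaw":85},{"delta_pos":[0,20,0],"rot":[0,0,0],"jaw":85},{"delta_pos":[0,20,0],"rot":[0,0,0],"jaw":85},{"delta_pos":[0,20,0],"rot":[0,0,0],"jaw":85},{"delta_pos":[0,12,0],"rot":[0,0,0],"jaw":85},{"delta_pos":[0,8,0],"rot":[0,0,0],"jaw":70},{"delta_pos":[0,0,0],"rot":[0,0,0],"jaw":60}]'
python3 - <<'E'
from h import *
st(); save("side","pics/s4.png"); im=save("wrist","pics/w4.png")
a=cv2.imread("pics/s4.png")[120:280,275:435]; b=cv2.imread("pics/w4.png")
cv2.imwrite("pics/m4.png",np.hstack([cv2.resize(a,(400,400),interpolation=cv2.INTER_CUBIC),cv2.resize(b[:,120:520],(400,400))]))
E
```

```text
clock: 8.8
position: [504.4, -348.1, 71.4]
ee_rot: [-0.531, -0.466, 0.467, 0.533]
contact_force: [-1.0, 0.0, 0.2]
gripper_width: 63.4
8.8 [ 504.4 -348.1   71.4] F [-1.   0.   0.2] w 63.4 zhead 3.01 y [-0.003  0.002 -1.   ]
```

View pics/m4.png

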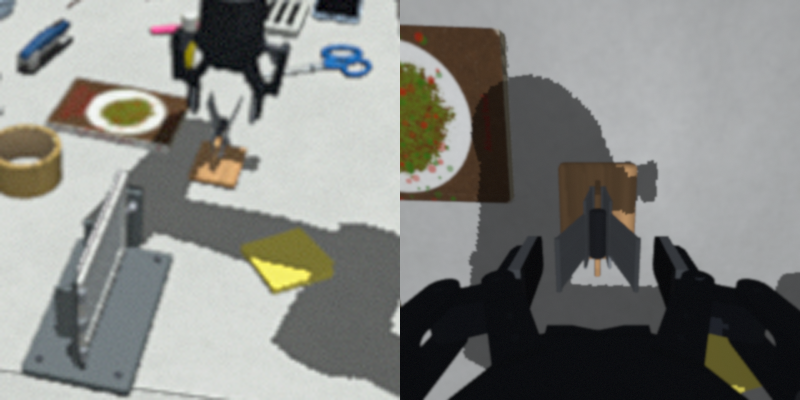

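The cover is visibly shut, and the clip is centred between the fingers. Squeezing.

```bash
python3 -m creep '[{"delta_pos":[0,0,0],"rot":[0,0,0],"jaw":45},{"delta_pos":[0,0,0],"rot":[0,0,0],"jaw":40},{"delta_pos":[0,0,0],"rot":[0,0,0],"jaw":35},{"delta_pos":[0,0,0],"rot":[0,0,0],"jaw":30},{"delta_pos":[0,0,0],"rot":[0,0,0],"jaw":25},{"delta_pos":[0,0,0],"rot":[0,0,0],"jaw":20},{"delta_pos":[0,0,0],"rot":[0,0,0],"jaw":15},{"delta_pos":[0,0,0],"rot":[0,0,0],"jaw":0},{"delta_pos":[0,0,0],"rot":[0,0,0],"jaw":0},{"delta_pos":[0,0,0],"rot":[0,0,0],"jaw":0}]'
python3 - <<'E'
from h import *
st(); save("side","pics/s5.png"); im=save("wrist","pics/w5.png")
a=cv2.imread("pics/s5.png")[120:220,315:415]; b=cv2.imread("pics/w5.png")
cv2.imwrite("pics/m5.png",np.hstack([cv2.resize(a,(400,400),interpolation=cv2.INTER_CUBIC),cv2.resize(b[100:300,220:420],(400,400))]))
E
```

```text
clock: 9.73
position: [507.0, -350.4, 78.6]
ee_rot: [0.534, 0.467, -0.466, -0.529]
contact_force: [-4.1, 3.3, 17.3]
gripper_width: 13.1
9.73 [ 507.  -350.4   78.6] F [-4.1  3.3 17.3] w 13.1 zhead 3.011 y [ 0.005 -0.004 -1.   ]
```

View pics/m5.png

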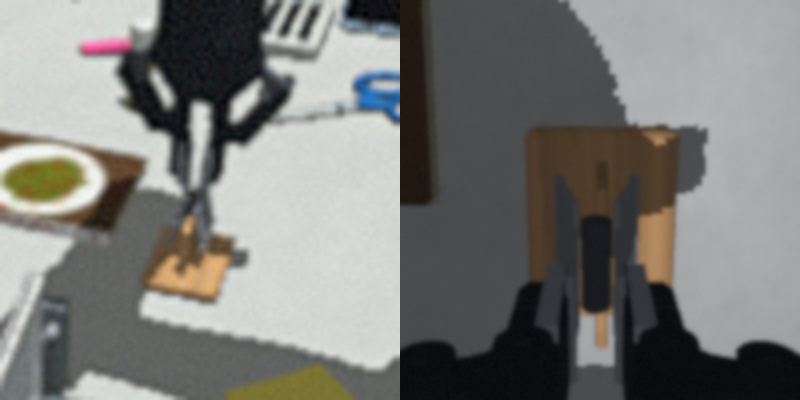

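The jaws have opened clear of the tongue, with a width of 13.1 mm, i.e. at the stop. Lifting.

```bash
python3 -m creep '[{"delta_pos":[0,-4,0],"rot":[0,0,0],"jaw":0},{"delta_pos":[0,-5,0],"rot":[0,0,0],"jaw":0},{"delta_pos":[0,-8,0],"rot":[0,0,0],"jaw":0},{"delta_pos":[0,-10,0],"rot":[0,0,0],"jaw":0},{"delta_pos":[0,-12,0],"rot":[0,0,0],"jaw":0},{"delta_pos":[0,-15,0],"rot":[0,0,0],"jaw":0},{"delta_pos":[0,-18,0],"rot":[0,0,0],"jaw":0},{"delta_pos":[0,-18,0],"rot":[0,0,0],"jaw":0},{"delta_pos":[0,-15,0],"rot":[0,0,0],"jaw":0},{"delta_pos":[0,-15,0],"rot":[0,0,0],"jaw":0}]'
python3 -m creep '[{"delta_pos":[0,-10,0],"rot":[0,0,0],"jaw":0},{"delta_pos":[0,-10,0],"rot":[0,0,0],"jaw":0},{"delta_pos":[0,-5,0],"rot":[0,0,0],"jaw":0},{"delta_pos":[0,0,0],"rot":[0,0,0],"jaw":0},{"delta_pos":[0,0,0],"rot":[0,0,0],"jaw":0},{"delta_pos":[0,0,0],"rot":[0,0,0],"jaw":0},{"delta_pos":[0,0,0],"rot":[0,0,0],"jaw":0},{"delta_pos":[0,0,0],"rot":[0,0,0],"jaw":0},{"delta_pos":[0,0,0],"rot":[0,0,0],"jaw":0},{"delta_pos":[0,0,0],"rot":[0,0,0],"jaw":0}]'
python3 - <<'E'
from h import *
st(); save("side","pics/s6.png"); save("scene","pics/c6.png"); s=arm.read_state(); p=np.array(s["position"])
for n in("side","scene"): print(n,proj(n,[p,p-[0,0,18.6],p-[0,0,50.6]]).round(1).tolist())
a=cv2.imread("pics/s6.png")[90:190,330:430]; b=cv2.imread("pics/c6.png")[170:270,320:420]
cv2.imwrite("pics/m6.png",np.hstack([cv2.resize(x,(400,400),interpolation=cv2.INTER_CUBIC) for x in (a,b)]))
E
```

```text
clock: 10.67
position: [505.2, -349.2, 194.8]
ee_rot: [0.532, 0.466, -0.466, -0.532]
contact_force: [0.6, -0.9, -1.2]
gripper_width: 13.1
clock: 11.5
position: [505.1, -349.2, 218.0]
ee_rot: [-0.532, -0.466, 0.466, 0.532]
contact_force: [-0.3, 0.4, -1.0]
gripper_width: 12.9
11.5 [ 505.1 -349.2  218. ] F [-0.3  0.4 -1. ] w 12.9 zhead 3.01 y [-0.001  0.    -1.   ]
side [[367.3, 124.0], [366.8, 129.9], [365.9, 139.9]]
scene [[369.0, 198.6], [368.6, 205.4], [367.8, 216.8]]
```

View pics/m6.png

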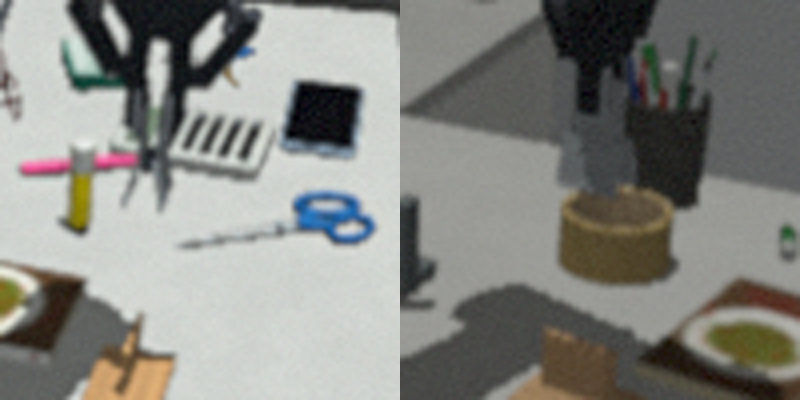

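The clip is held with its jaws gaping; the ends are at about side (361,142) and (371,142.5), around 52 mm below the TCP. Next I go above the stand.

```bash
python3 - <<'E'
from h import *
plan([([603,-73,232],np.pi-.094)],[14])
E
```

```text
[20, -1, -4] -0.003
[21, -1, -4] -0.003
[20, -1, -5] -0.003
[20, -1, -5] -0.003
[21, -1, -5] -0.003
[20, -1, -5] -0.003
[20, -1, -5] -0.003
[21, -1, -5] -0.003
[20, -1, -5] -0.003
[21, -1, -5] -0.003
[20, -1, -4] -0.003
[20, -1, -5] -0.003
[21, -1, -5] -0.003
[20, -1, -4] -0.003
-> [602.8 -73.4 232.2]
```

```bash
python3 -m creep '[{"delta_pos":[20,-1,-4],"rot":[0,-0.003,0],"jaw":0},{"delta_pos":[21,-1,-4],"rot":[0,-0.003,0],"jaw":0},{"delta_pos":[20,-1,-5],"rot":[0,-0.003,0],"jaw":0},{"delta_pos":[20,-1,-5],"rot":[0,-0.003,0],"jaw":0},{"delta_pos":[21,-1,-5],"rot":[0,-0.003,0],"jaw":0},{"delta_pos":[20,-1,-5],"rot":[0,-0.003,0],"jaw":0},{"delta_pos":[20,-1,-5],"rot":[0,-0.003,0],"jaw":0},{"delta_pos":[21,-1,-5],"rot":[0,-0.003,0],"jaw":0},{"delta_pos":[20,-1,-5],"rot":[0,-0.003,0],"jaw":0},{"delta_pos":[21,-1,-5],"rot":[0,-0.003,0],"jaw":0}]'
python3 -m creep '[{"delta_pos":[20,-1,-4],"rot":[0,-0.003,0],"jaw":0},{"delta_pos":[20,-1,-5],"rot":[0,-0.003,0],"jaw":0},{"delta_pos":[21,-1,-5],"rot":[0,-0.003,0],"jaw":0},{"delta_pos":[20,-1,-4],"rot":[0,-0.003,0],"jaw":0},{"delta_pos":[0,0,0],"rot":[0,0,0],"jaw":0},{"delta_pos":[0,0,0],"rot":[0,0,0],"jaw":0},{"delta_pos":[0,0,0],"rot":[0,0,0],"jaw":0},{"delta_pos":[0,0,0],"rot":[0,0,0],"jaw":0},{"delta_pos":[0,0,0],"rot":[0,0,0],"jaw":0},{"delta_pos":[0,0,0],"rot":[0,0,0],"jaw":0}]'
python3 - <<'E'
from h import *
st(); save("side","pics/s7.png"); save("wrist","pics/w7.png"); s=arm.read_state(); p=np.array(s["position"]); M=R.from_quat(s["ee_rot"]).as_matrix()
J=[p+M@[0,52,k] for k in(11,-11)]
X=J+[loc(q)+[z] for q,z in (((0,75),134),((0,-75),134),((-5,84),128),((-5,-84),128),((5,84),128),((5,-84),128),((-55,100),14),((55,100),14),((-55,-100),14))]
for n in("side","wrist"): print(n,proj(n,X).round(1).tolist())
a=cv2.imread("pics/s7.png")[150:290,270:410]; b=cv2.imread("pics/w7.png")[60:320,190:450]
cv2.imwrite("pics/m7.png",cv2.resize(a,(595,595),interpolation=cv2.INTER_CUBIC)); cv2.imwrite("pics/m7b.png",cv2.resize(b,(598,598),interpolation=cv2.INTER_CUBIC))
E
```

```text
clock: 12.43
position: [577.3, -151.3, 228.5]
ee_rot: [0.525, 0.474, -0.474, -0.525]
contact_force: [0.4, 0.1, -0.5]
gripper_width: 13.1
clock: 13.27
position: [602.6, -74.2, 232.4]
ee_rot: [-0.522, -0.477, 0.477, 0.522]
contact_force: [-0.3, 0.7, -0.8]
gripper_width: 12.9
13.27 [602.6 -74.2 232.4] F [-0.3  0.7 -0.8] w 12.9 zhead 3.05 y [-0. -0. -1.]
side [[320.4, 191.0], [311.2, 189.5], [306.6, 226.9], [323.4, 187.9], [307.7, 232.0], [326.1, 188.1], [303.4, 231.2], [322.4, 187.4], [327.0, 275.2], [282.9, 266.0], [344.6, 220.5]]
wrist [[331.0, 215.6], [301.6, 215.6], [316.2, 273.4], [316.4, 114.3], [321.1, 278.1], [322.4, 103.4], [311.3, 278.1], [310.6, 103.3], [355.1, 243.6], [277.9, 243.4], [361.6, 94.4]]
```

View pics/m7.png

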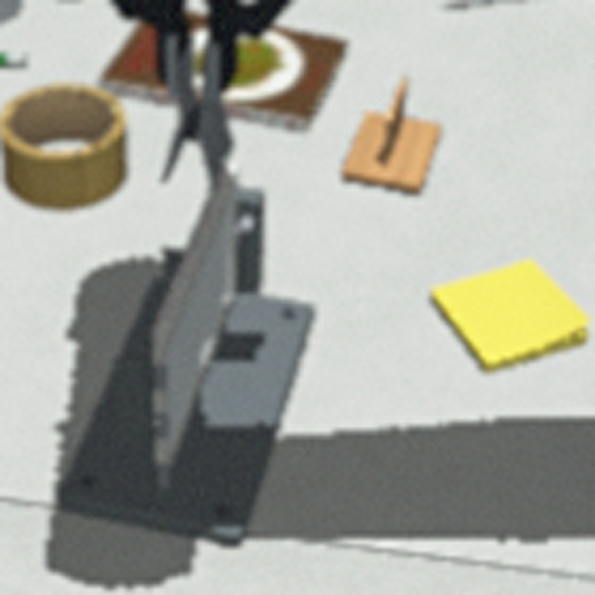

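View pics/m7b.png

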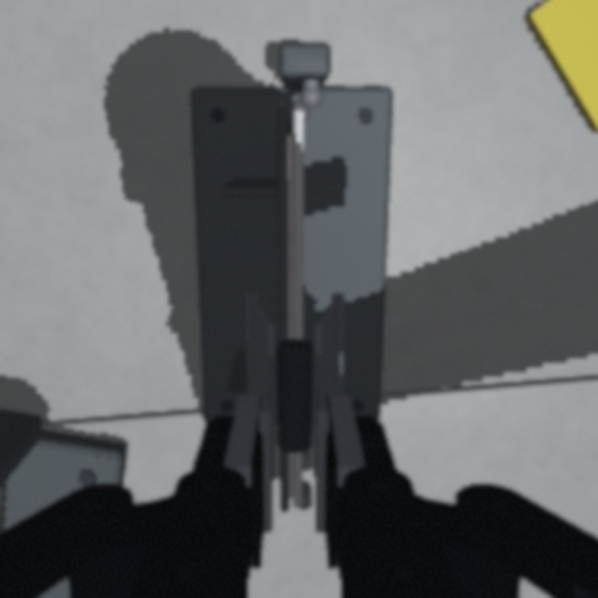

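The wrist crop shows the cover flush and shut, and the card running between the jaws. The jaw mid sits about 1 mm toward -x: ends at (250,297) and (338,297), mid 294 against 290.5 predicted. The side view agrees to about 1 mm. I have now viewed 12 pictures, so from here I check numerically. Descending with a 1 mm correction.

```bash
python3 -m creep '[{"delta_pos":[0,5,-1],"rot":[0,0,0],"jaw":0},{"delta_pos":[0,7,0],"rot":[0,0,0],"jaw":0},{"delta_pos":[0,7,0],"rot":[0,0,0],"jaw":0},{"delta_pos":[0,7,0],"rot":[0,0,0],"jaw":0},{"delta_pos":[0,6,0],"rot":[0,0,0],"jaw":0},{"delta_pos":[0,6,0],"rot":[0,0,0],"jaw":0},{"delta_pos":[0,4,0],"rot":[0,0,0],"jaw":0},{"delta_pos":[0,4,0],"rot":[0,0,0],"jaw":0},{"delta_pos":[0,0,0],"rot":[0,0,0],"jaw":0},{"delta_pos":[0,0,0],"rot":[0,0,0],"jaw":0}]'
python3 -m creep '[{"delta_pos":[0,4,0],"rot":[0,0,0],"jaw":0},{"delta_pos":[0,4,0],"rot":[0,0,0],"jaw":0},{"delta_pos":[0,4,0],"rot":[0,0,0],"jaw":0},{"delta_pos":[0,3,0],"rot":[0,0,0],"jaw":0},{"delta_pos":[0,2,0],"rot":[0,0,0],"jaw":0},{"delta_pos":[0,0,0],"rot":[0,0,0],"jaw":0},{"delta_pos":[0,0,0],"rot":[0,0,0],"jaw":0},{"delta_pos":[0,0,0],"rot":[0,0,0],"jaw":0},{"delta_pos":[0,0,0],"rot":[0,0,0],"jaw":0},{"delta_pos":[0,0,0],"rot":[0,0,0],"jaw":0}]'
python3 - <<'E'
from h import *
for n in("side","scene","wrist"):
    save(n,f"pics/{n}8.png")
    for k in ("clip","cover"):
        for r in arm.masks_of(n,k)[:2]: 
            v,u=np.nonzero(r["pixels"]); b=v>v.max()-4; print(n,k,round(r["p"],2),u.min(),u.max(),v.min(),v.max(),"bottom cols",u[b].min(),u[b].max())
st(); s=arm.read_state(); p=np.array(s["position"]); M=R.from_quat(s["ee_rot"]).as_matrix()
J=[p+M@[x,52,k] for k in(11,-11) for x in(-22,22)]+[loc(q)+[z] for q,z in (((0,75),134),((0,-75),134),((0,0),134),((-5,0),128))]
for n in("side","scene","wrist"): print(n,proj(n,J).round(1).tolist())
E
```

```text
clock: 14.2
position: [603.8, -73.5, 186.2]
ee_rot: [-0.522, -0.477, 0.477, 0.522]
contact_force: [-0.5, -0.0, -0.5]
gripper_width: 13.2
clock: 15.03
position: [603.9, -73.5, 169.6]
ee_rot: [0.522, 0.477, -0.477, -0.522]
contact_force: [0.1, -0.3, -0.9]
gripper_width: 12.9
side clip 0.53 307 323 183 214 bottom cols 307 320
side cover 0.9 306 325 193 258 bottom cols 306 310
side cover 0.59 142 230 215 332 bottom cols 164 169
scene clip 0.73 287 301 181 203 bottom cols 287 298
scene cover 0.7 271 316 196 237 bottom cols 303 315
scene cover 0.67 253 289 155 195 bottom cols 263 287
wrist cover 0.73 316 326 100 324 bottom cols 319 324
15.48 [603.8 -73.5 169.3] F [-0.1  0.4 -1.9] w 12.6 zhead 3.052 y [ 0. -0. -1.]
side [[322.0, 206.2], [317.4, 217.7], [313.4, 204.7], [308.5, 216.1], [306.6, 226.9], [323.4, 187.9], [315.5, 206.2], [317.6, 208.5]]
scene [[298.3, 205.8], [286.6, 202.8], [302.3, 203.6], [290.7, 200.7], [274.6, 193.4], [314.3, 203.3], [293.9, 198.2], [292.9, 200.5]]
wrist [[331.4, 187.0], [330.6, 242.6], [301.1, 187.0], [302.0, 242.6], [317.2, 317.2], [318.0, 112.1], [317.5, 225.7], [324.6, 222.6]]
```

```bash
python3 - <<'E'
import cv2,numpy as np
a=cv2.imread('pics/side8.png',0); b=cv2.imread('pics/s7.png',0)
print("side now, cols 304-326"); 
for r in range(196,224): print(r,' '.join('%3d'%x for x in a[r,304:327]),' | ',' '.join('%4d'%x for x in (a[r,304:327].astype(int)-b[r,304:327])))
a=cv2.imread('pics/scene8.png',0); b=cv2.imread('pics/scene0.png',0)
print("scene now cols 282-306")
for r in range(190,214): print(r,' '.join('%3d'%x for x in a[r,282:307]),' | ',' '.join('%4d'%x for x in (a[r,282:307].astype(int)-b[r,282:307])))
E
```

```text
side now, cols 304-326
196 218 217 216 220 221 222 212 159  95  69  58  57  57  61  70  79  75  83 101 107 112 118 121  |    -2   -2   -3    2    2    2   -6  -59 -123 -149 -160 -162 -161 -151 -106  -49  -34  -30  -11   -5   -2   -3    4
197 218 217 218 218 221 225 218 167  98  70  56  43  49  56  67  74  75  79  95 109 114 105  93  |     2   -1    2    0    2    5   -1  -52 -121 -148 -163 -176 -174 -143  -79  -38  -34  -36  -17   -4   -2    2   -1
198 216 216 218 218 218 223 217 165  98  64  54  47  52  64  69  74  75  75  84 108 115  98  78  |    -1    0    0    0    0    5   -2  -52 -120 -153 -162 -173 -163 -113  -56  -30  -36  -36  -27   -4   -2    0    1
199 215 217 216 217 218 222 215 169 100  60  44  42  53  60  71  74  73  76  85 107 116  99  75  |    -1    2   -1   -1   -2    5   -2  -49 -118 -156 -175 -179 -157 -102  -36  -31  -39  -31  -21   -9   -2    4   -2
200 219 217 218 218 217 224 217 167 100  56  40  36  54  67  77  73  76  78  86 108 115  98  83  |     2    0   -1   -1   -1    6   -3  -50 -116 -162 -181 -184 -139  -69  -25  -31  -36  -31  -21   -9   -1    2    2
20
[... 9857 characters left out ...]
6
211 105 103 104 104 108 104 106 102 101 104 103 103 105 102 103 106 106 104 104 108 106 107 106 103 104  |     0    1    0    0    5   -1    6    0   -1   -1   -2    4    1   -3    2   -1    2    0   -1    5   -2    4   -1   -1   -3
212 104 103 108 104 105 104 104 105 104 103 104 103 106 104 103 104 105 107 105 104 106 105 104 106 109  |    -1   -2    5    0    2    0   -1    2    1    0    2    3    4    1    0    0    1    5    3    2    5    1   -4   -1    7
213 104 105 102 107 104 103 105 103 106 108 103 103 104 104 103 108 106 106 105 105 104 104 108 104 104  |    -2    2    1    4    2    2    2    0    6    4   -1   -1   -1    1    2    4    2    0    2    1   -3   -2    2   -4   -1
```

Row profiles put the front jaw's lower end about 5 mm higher than I assumed, i.e. about 12 mm below the card top, with both jaws centred. I'll lower another 5 mm for margin and recheck.

```bash
python3 -m creep '[{"delta_pos":[0,1,0],"rot":[0,0,0],"jaw":0},{"delta_pos":[0,2,0],"rot":[0,0,0],"jaw":0},{"delta_pos":[0,1,0],"rot":[0,0,0],"jaw":0},{"delta_pos":[0,1,0],"rot":[0,0,0],"jaw":0},{"delta_pos":[0,0,0],"rot":[0,0,0],"jaw":0},{"delta_pos":[0,0,0],"rot":[0,0,0],"jaw":0},{"delta_pos":[0,0,0],"rot":[0,0,0],"jaw":0},{"delta_pos":[0,0,0],"rot":[0,0,0],"jaw":0},{"delta_pos":[0,0,0],"rot":[0,0,0],"jaw":0},{"delta_pos":[0,0,0],"rot":[0,0,0],"jaw":0}]'
python3 - <<'E'
from h import *
F=[]
for i in range(6):
    im=arm.get_image("side" if i%2 else "scene"); cv2.imwrite(f"pics/f{i}.png",im[:,:,::-1]); F.append(arm.read_state()["contact_force"])
print(np.mean(F,0).round(2),np.std(F,0).round(2)); st()
a=cv2.imread('pics/f1.png',0).astype(int); b=cv2.imread('pics/s7.png',0).astype(int)
for r in range(204,226): print(r,' '.join('%4d'%x for x in (a-b)[r,304:324]))
a=cv2.imread('pics/f0.png',0).astype(int); b=cv2.imread('pics/scene0.png',0).astype(int)
for r in range(198,212): print(r,' '.join('%4d'%x for x in (a-b)[r,282:304]))
E
```

```text
clock: 16.32
position: [603.8, -73.5, 164.4]
ee_rot: [0.522, 0.477, -0.477, -0.522]
contact_force: [-0.3, 0.6, -0.6]
gripper_width: 13.0
[ 0.11 -0.07 -0.84] [0.27 0.56 0.47]
16.62 [603.8 -73.5 164.3] F [ 0.3 -0.6 -0.4] w 13.0 zhead 3.052 y [ 0. -0. -1.]
204   -1    0    0    2    1   -1  -39 -101 -152 -175 -160 -104  -45  -35  -41  -33  -34  -39  -46  -31
205   -1    0   -4    3   -1   -3  -48 -116 -155 -162 -131  -72  -40  -29  -35  -34  -39  -42  -44  -40
206    1   -2    1    0   -1  -19  -72 -127 -129 -115  -87  -44  -31  -39  -39  -30  -34  -43  -47  -38
207    0   -2    0   -1   -4  -23  -80 -119  -86  -52  -23  -11  -18  -30  -36  -34  -40  -43  -44  -27
208   -3   -4   -3   -1   -2  -17  -49  -68  -31  -16   -1    4  -12  -24  -34  -34  -45  -45  -38  -16
209    6    3    2   -4   -1    7    0  -16   -9    4    3   -2  -10  -21  -33  -43  -46  -41  -28  -11
210   65   57   32   12   11   11   20    7    2   -2    5    0   -6  -14  -33  -38  -44  -21   -7   -7
211  111  110   92   69   48   23    9    7    3    0   -1    2    1  -11  -30  -47  -38  -13   -2    1
212  115  119 
[... 2337 characters left out ...]
7   -8  -12   -7
206   -1   -1   -3    0    0    4    2    0    0   -3    2   -3   -2   -6   -8  -17  -17   -7   -6   -5   -5   -5
207   -1    3    3    2    1   -1    1   -1    2    4    3    3    3    0   -1    0   -4    0   -4    1    2   -4
208    2   -4    0    4   -3    4    3    3    3    3    1    1   -1    4   -4    6    2   -2    0    2    2    1
209    3    2    0   -1    4    0    3    3    1    2    3   -1    3    1    3   -2   -1   -3   -2    2    4    0
210    4   -1    0    2    4    4   -1   -4    1    3    0    2   -6    2   -2    3   -2   -1    2    0    2   -2
211    4    2    2   -1    2   -2    7   -1    2   -2   -2    6   -1    2    1   -2    1    0   -1    4   -4    3
```

```bash
python3 - <<'E'
from h import *
for z in (122,118,114,110,106): print(z,proj("scene",[loc((-12,y))+[z] for y in(-24,-2,20)]).round(1).tolist(), proj("side",[loc((-12,y))+[z] for y in(20,16)]).round(1).tolist())
a=cv2.imread('pics/f1.png',0)
print("card near end side:"); 
for r in range(222,236): print(r,a[r,298:316])
E
```

```text
122 [[298.1, 204.7], [292.2, 203.1], [286.4, 201.6]] [[318.2, 216.2], [318.7, 215.1]]
118 [[298.1, 205.9], [292.2, 204.4], [286.4, 202.8]] [[318.2, 217.5], [318.7, 216.4]]
114 [[298.1, 207.1], [292.2, 205.6], [286.4, 204.0]] [[318.2, 218.7], [318.7, 217.7]]
110 [[298.1, 208.3], [292.2, 206.8], [286.4, 205.2]] [[318.2, 220.0], [318.6, 218.9]]
106 [[298.1, 209.5], [292.2, 208.0], [286.4, 206.4]] [[318.2, 221.2], [318.6, 220.2]]
card near end side:
222 [ 99 101  99 101  89  70  58  55  54  69  95 109 113 109 110 112 116 118]
223 [ 99  98 103  97  86  66  56  57  61  82 102 108 117 113 103 111 117 118]
224 [ 98  99  99  92  76  60  55  51  64  95 106 108 112 108 111 112 114 116]
225 [101  99  96  88  65  55  56  56  70  96 114 115 109 105 111 115 121 114]
226 [ 99  96  88  77  60  60  56  61  85 106 119 121 108 108 114 118 116 115]
227 [ 99 100  86  65  55  57  59  71  99 111 121 118 106 112 116 118 116 114]
228 [101  89  75  58  57  54  56  73 100 113 115 109 105 111 116 114 115 115]
229 [ 96  88  66  60  61  58  53  65  99 113 112 108 108 119 117 118 118 115]
230 [ 96  77  59  55  57  58  53  64  98 118 112 107 111 119 117 115 113 115]
231 [ 93  69  59  60  57  58  56  67 101 114 109 110 113 116 119 118 116 115]
232 [ 84  64  56  61  58  60  60  71 108 116 109 110 111 116 118 117 118 117]
233 [ 77  55  55  55  53  60  57  72 105 114 107 112 118 118 119 113 115 118]
234 [ 65  56  53  53  53  55  55  68  97 109 107 113 118 115 117 114 116 115]
235 [ 58  60  60  61  60  61  52  68  92 100  95 110 117 118 120 118 115 116]
```

Scene and side both put the jaw ends at z ≈ 117, about 17 mm below the card top. There is no contact force beyond the clip's weight. Handing in.

```bash
python3 -c "
from bench import arm
print(arm.job_done())"
```

```text
the job is handed in; nothing more can be done
None
```

I shut the cover on its catch, took the clip off its keeper squeezed open, and handed the job in holding it gaping over the middle of the card's top edge. `job_done` gave no verdict. The clock was about 16.6 s, well inside the 54 s limit.

**Last checks:**
- **Cover:** the push force rose to about 7 N and then dropped to 0. Later pictures show the cover flush with the stand. I did not measure its angle directly.
- **Clip grip:** the fingers hold the levers at about 13 mm, slightly under the 15 mm stated for the stop. I take that as the open stop.
- **Contact with the stand:** the tool force averaged (0.1, -0.1, -0.8) N, which is about the clip's own weight, so I see no sign of it touching the stand.
- **Jaw position:** the scene and side cameras, and the grasp geometry, put the jaw ends at about z = 115 to 118 mm. That is about 17 mm below the card's top, with one jaw on each side and centred to about 1–2 mm.
- **Disagreement:** my first estimate of the jaw depth was about 5 mm too low, so I lowered the clip another 5 mm before handing in.
- **Bystanders:** I steered clear of the tape roll, sticky notes and book and felt no unexpected contact, but I did not measure their final positions.

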